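# Kit the validator's steel spacers

## Task

Sort the four black steel spacers into the shallow aluminium holders for the validator rebuild: each round spacer goes into the round dish of its size and each square one into the square tray of its size, large in large and small in small. Set each down, without dropping it, upright and flat on the holder's floor near the middle, and leave the yellow pulley and the chrome latch bolt where they lie.

Things in the scene. Friction and masses are not known exactly. Their poses are not given: they have to be found in the camera images.
- round_large: Large round spacer: black steel ring standing on its end, 52 mm outside diameter, 28 mm bore, 36 mm high, about 0.43 kg, loose. Origin: centre of its underside; z up along the bore.
- round_small: Small round spacer: black steel ring standing on its end, 30 mm outside diameter, 14 mm bore, 36 mm high, about 0.16 kg, loose. Origin: centre of its underside; z up along the bore.
- square_large: Large square spacer: black steel block, 52 x 52 mm in plan, with a 28 mm round bore, 36 mm high, about 0.59 kg, loose, turned any way. Origin: centre of its underside; z up along the bore. x and y are square to its sides.
- square_small: Small square spacer: black steel block, 30 x 30 mm in plan, with a 14 mm round bore, 36 mm high, about 0.21 kg, loose, turned any way. Origin: centre of its underside; z up along the bore. x and y are square to its sides.
- dish_large: Large round dish: shallow, open, bare aluminium, 82 mm outside and 76 mm inside diameter, rim 9 mm above the bench, floor 3 mm above the bench. Held fast to the bench. Origin: centre of its underside (on the bench), z up.
- dish_small: Small round dish: shallow, open, bare aluminium, 56 mm outside and 50 mm inside diameter, rim 9 mm above the bench, floor 3 mm above the bench. Held fast to the bench. Origin: centre of its underside (on the bench), z up.
- tray_large: Large square tray: shallow, open, bare aluminium, 82 x 82 mm outside and 76 x 76 mm inside, rim 9 mm above the bench, floor 3 mm above the bench, turned any way. Held fast to the bench. Origin: centre of its underside (on the bench), z up. x and y are square to its sides.
- tray_small: Small square tray: shallow, open, bare aluminium, 56 x 56 mm outside and 50 x 50 mm inside, rim 9 mm above the bench, floor 3 mm above the bench, turned any way. Held fast to the bench. Origin: centre of its underside (on the bench), z up. x and y are square to its sides.
- pulley: Bystander: yellow nylon gear pulley lying flat, toothed, 54 mm across its flange, 28 mm high over its hub, loose, light. Origin: centre of its underside.
- latch_bolt: Bystander: chrome validator latch bolt lying flat, about 72 mm long (from 42 mm towards -x to 30 mm towards +x of its origin), 16 mm wide, 14 mm high, loose. Origin on its underside near mid-length; x along the bolt, towards its bevelled nose.
There are look-alikes about, which are no part of the job. What is shaped like the round_large but red is not meant. What is shaped like the square_small but blue is not meant.

How it is judged:
At the end, for the whole second after the job is handed in: Each spacer stands upright (within 0.08 rad) on the floor of the holder of its own shape and size (its underside less than 5.5 mm above the bench), its centre within 15 mm of the holder's centre, released and at rest; the pulley and the latch bolt are within 25 mm of where they started (horizontal distance between round_large and dish_large below 0.015 m and z of round_large in the frame of dish_large below 0.0055 m and angle between each of round_large, round_small, square_large, square_small's own z axis and vertical below 0.08 rad and linear speed of each of round_large, round_small, square_large, square_small below 0.02 m/s and angular speed of each of round_large, round_small, square_large, square_small below 0.2 rad/s and horizontal distance between round_small and dish_small below 0.015 m and z of round_small in the frame of dish_small below 0.0055 m and horizontal distance between square_large and tray_large below 0.015 m and z of square_large in the frame of tray_large below 0.0055 m and horizontal distance between square_small and tray_small below 0.015 m and z of square_small in the frame of tray_small below 0.0055 m and distance of each of pulley, latch_bolt from where it was at the start of the episode below 0.025 m); the robot touches nothing.
It fails at once if the yellow pulley or the chrome latch bolt is shifted by more than 25 mm (distance of any of pulley, latch_bolt from where it was at the start of the episode above 0.025 m).
It fails at once if the large round spacer is dropped (falls freely at over 0.5 m/s, a drop of about 13 mm) (contact force between the fingers and round_large below 0.02 N and linear speed of round_large above 0.5 m/s).
It fails at once if the small round spacer is dropped (falls freely at over 0.5 m/s, a drop of about 13 mm) (contact force between the fingers and round_small below 0.02 N and linear speed of round_small above 0.5 m/s).
It fails at once if the large square spacer is dropped (falls freely at over 0.5 m/s, a drop of about 13 mm) (contact force between the fingers and square_large below 0.02 N and linear speed of square_large above 0.5 m/s).
It fails at once if the small square spacer is dropped (falls freely at over 0.5 m/s, a drop of about 13 mm) (contact force between the fingers and square_small below 0.02 N and linear speed of square_small above 0.5 m/s).
It also fails if it takes over 93 s, if anything falls off the work surface, if the arm or the gripper's body presses on something with over 40 N, if the wrist force passes 120 N, or if a joint passes its speed limit or range.

## Robot

A 6-joint arm with a two-finger parallel gripper is mounted at the origin on the work surface. World frame = base frame: x ahead of the robot, y to its left, z up, the work surface at z = 0. Lengths are in m, angles in rad, forces in N, time in s.
With the tool pointing down it reaches from about 0.15 to 0.775 m from the base axis. Payload 6.1 kg.
Tool frame: the origin (TCP) lies between the finger pads; the fingertips stand 14 mm ahead of it and the grasp point (between the pads) lies 5 mm behind it; y points along the fingers, x is the direction in which the jaws open and shut, and the axes are right-handed (so a half turn about y gives the same grasp; the last joint's range is limited). The gripper opens to 85 mm and grips with 20 to 120 N. Pads are 22 mm wide; open, the fingers measure 114 mm over their backs; the gripper's body (76 mm by 85 mm) begins 54 mm behind the grasp point. The pads swing forward as they close: fully open they stand 13 mm farther back than shut.
Start: joints at [1.116, 0.126, -0.04, 1.405, 0, 1.571], TCP at [0.231, 0.472, 0.207] pointing down, gripper open.
Joint ranges: [-2.72, 2.72], [-0.95, 1.95], [-1.27, 1.35], [-1.78, 2.02], [-1.46, 1.47], [-3.14, 3.14]. Speed limits (rad/s): [2.39, 2.39, 3.01, 3.14, 3.14, 3.14].

## Interface

Orientations are given as a unit quaternion [x, y, z, w].
In Python, from cell import ctrl gives the robot as it stands.
- The arm moves only by the tool jog_arm, never from a script. Its argument "plan" is one flat list of numbers, 7 for each row, row after row: the shift along the tool's x, y, z in m, then the turn, a rotation vector about the tool's x, y, z in degrees, then the opening in per cent of the stroke, from 0 (shut) to 100 (fully open). A call has 1 to 20 rows; each row shifts and turns the commanded pose from where the row before left it, along the tool's axes as they then stand; what a row does not reach is not made up. A row lasts 1/10 s, in which the tool goes at most 50 mm and 8.59 degrees, less where a joint would pass 70% of its speed; a pose out of reach is approached as far as the arm can. A call is refused whole if a number of a shift passes 0.05 or a number of a turn 8.59, either way. A call with a gripper value outside its range is refused whole. The fingers move at their own pace and stop on an object; "newtons" is the grip in N (left out, the last holds). Time passes only in rows, so rows that do not move let the fingers close. It gives the time, the measured TCP pose, the force and the opening at its end, in the units of the state.
- ctrl.get_state(): the state, without advancing time (a new reading comes with each control period).
- ctrl.read_camera(name): name is "scene" or "top" or "wrist"; returns a dict with "frame" (420x560x3 uint8, red, green, blue), "range_z" (420x560 float32, m along the optical axis (not along the pixel's ray), 0 where there is no reading), "fx", "fy", "cx", "cy" (pixels), "cam_to_world" (4x4, takes a point from camera to world coordinates). Camera axes: x right, y down, z forward; pixel columns grow to the right and rows downward; lengths in m; the calibration is good to about 2 mm. The wrist camera is an equidistant fisheye: a pixel r from the principal point sees the ray r / f radians off the axis. A picture is of the moment at which its call begins.
- ctrl.job_done(): hands the job in, once; it reports no verdict.
The state is a dict: "time_s": time; "qpos": joint angles; "qvel": joint speeds; "tau": joint torques, N m; "eef_pos": TCP position; "eef_rot": TCP orientation; "ft_force": force on the tool from outside, world axes, zero at the start; "torque": the same for the moment, N m; "grip_width": opening from 0.0 (shut) to 1.0 (fully open).
Only numpy, scipy, OpenCV 4.12 (cv2) and the standard library are available. Lean on these libraries where they do the work, as an engineer would, in place of code of your own. Each camera call takes 0.05 s, during which the arm holds its last target.

## Working session

There is one attempt and no reset: what is moved stays moved. The work goes in short steps, Python scripts to look and compute and a tool call to move; the robot and the scene stay as the last step left them, time stands still between calls to the robot, and variables do not carry over. Pictures are saved under pics/ and viewed, and the job is handed in when it is done.

Besides the shell and the picture viewer there is one more tool, called after ">>>" as name(argument=value, ...) on one line, values as JSON. jog_arm: Moves the arm, as the interface text tells. Its arguments: {"type":"object","properties":{"plan":{"type":"array","items":{"type":"number"}},"newtons":{"type":"number"}},"required":["plan"]}

```bash
ls; mkdir -p pics; python3 - <<'E'
from cell import ctrl
import cv2,numpy as np
s=ctrl.get_state(); print({k:np.round(v,3).tolist() for k,v in s.items()})
for n in ("top","scene"):
    c=ctrl.read_camera(n); cv2.imwrite(f"pics/{n}0.png",c["frame"][:,:,::-1]); np.savez(f"pics/{n}0.npz",**c)
    print(n,c["fx"],c["fy"],c["cx"],c["cy"]); print(np.round(c["cam_to_world"],4))
E
```

```text
pics
{'time_s': 0.0, 'qpos': [1.116, 0.126, -0.041, 1.405, 0.0, 1.571], 'qvel': [-0.002, 0.002, -0.001, -0.003, -0.001, -0.0], 'tau': [0.0, -43.591, 35.292, 0.017, 0.0, -0.0], 'eef_pos': [0.23, 0.471, 0.206], 'eef_rot': [0.6, 0.374, -0.375, -0.6], 'ft_force': [0.124, -1.11, 0.008], 'torque': [-0.0, -0.007, -0.048], 'grip_width': 0.998}
top 449.5858939911228 449.5858939911228 283.34535619715075 211.69992264931471
[[-0.0088 -0.9962  0.0865  0.4087]
 [-0.9999  0.0082 -0.0065 -0.0501]
 [ 0.0057 -0.0865 -0.9962  1.2156]
 [ 0.      0.      0.      1.    ]]
scene 464.8854443155277 464.8854443155277 275.6390767273379 210.38953866164766
[[-0.1759  0.7787 -0.6022  1.1804]
 [ 0.9843  0.1314 -0.1177  0.0712]
 [-0.0126 -0.6135 -0.7896  0.8863]
 [ 0.      0.      0.      1.    ]]
```

View pics/top0.png

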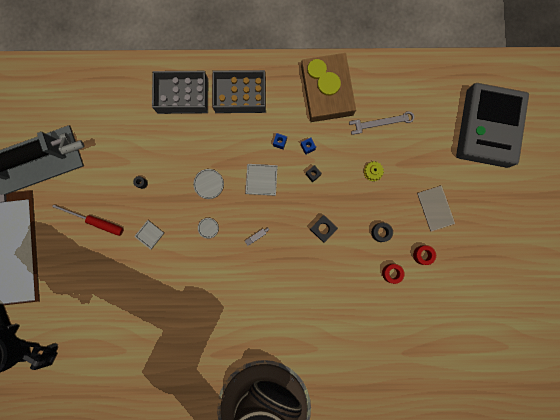

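View pics/scene0.png

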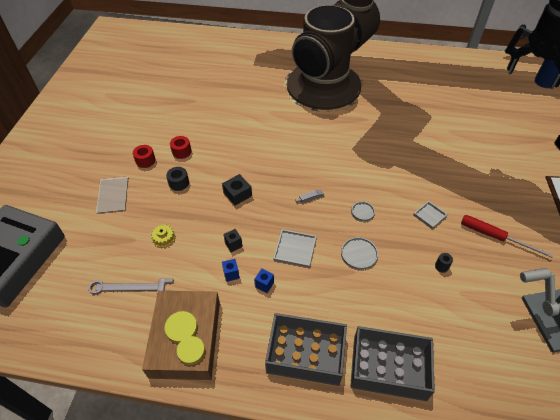

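The top view shows the spacers at these pixels: small round (140,182), large square (323,228), large round (381,232) and small square (313,173). The holders are at: large dish (209,184), large tray (261,180), small tray (150,234) and small dish (208,228). The bolt is at (257,235) and the pulley at (374,171). Next I'll measure them in both views.

```bash
cat > h.py <<'E'
import cv2,numpy as np
def cast(c,uv,z):
    uv=np.atleast_2d(np.asarray(uv,float)); T=c["cam_to_world"]
    d=np.c_[(uv[:,0]-c["cx"])/c["fx"],(uv[:,1]-c["cy"])/c["fy"],np.ones(len(uv))]@T[:3,:3].T
    o=T[:3,3]; return o+d*((z-o[2])/d[:,2])[:,None]
def heights(c):
    h,w=c["range_z"].shape; u,v=np.meshgrid(np.arange(w),np.arange(h)); r=c["range_z"]; T=c["cam_to_world"]
    p=np.stack([(u-c["cx"])/c["fx"]*r,(v-c["cy"])/c["fy"]*r,r],-1)
    return p@T[:3,:3].T+T[:3,3]
E
cat > meas.py <<'E'
import sys
from h import *
S={"top":dict(round_small=(140,182),square_large=(323,228),round_large=(381,232),square_small=(313,173),dish_large=(209,184),tray_large=(261,180),tray_small=(150,234),dish_small=(208,228)),
"scene":dict(round_small=(444,262),square_large=(237,189),round_large=(178,178),square_small=(233,240),dish_large=(360,253),tray_large=(295,248),tray_small=(431,215),dish_small=(363,211))}
for n in S:
    c=dict(np.load(f"pics/{n}0.npz")); P=heights(c); f=c["frame"].astype(int)
    mx=f.max(2); sat=(mx-f.min(2))
    for k,(u,v) in S[n].items():
        w=np.zeros(mx.shape,bool); R=26; w[v-R:v+R,u-R:u+R]=True
        hold=k[:4] in("dish","tray")
        if hold: m=(sat<45)&(mx>90)&w; z=0.009   # grey aluminium
        else: m=(P[...,2]>0.031)&(P[...,2]<0.045)&(mx<110)&w; z=0.036
        nl,L,st,ce=cv2.connectedComponentsWithStats(m.astype(np.uint8))
        i=1+np.argmin(np.hypot(*(ce[1:]-[u,v]).T)-0.02*st[1:,4])
        cs,_=cv2.findContours((L==i).astype(np.uint8),cv2.RETR_EXTERNAL,cv2.CHAIN_APPROX_NONE)
        ct=max(cs,key=len).reshape(-1,2); X=cast(c,ct,z)[:,:2]
        (cx,cy),(a,b),ang=cv2.minAreaRect((X*1000).astype(np.float32))
        (ex,ey),er=cv2.minEnclosingCircle((X*1000).astype(np.float32))
        zz=P[...,2][L==i]
        print(n,k,"px",np.round(ct.mean(0),1),"rect",np.round([cx,cy,a,b,ang],1),"circ",np.round([ex,ey,2*er],1),"z",np.round(np.median(zz),4),st[i,4])
E
python3 meas.py
python3 - <<'E'
import cv2
for n,b in(("top",(120,150,420,260)),("scene",(100,130,470,300))):
    i=cv2.imread(f"pics/{n}0.png")[b[1]:b[3],b[0]:b[2]]; s=min(800/i.shape[1],4)
    cv2.imwrite(f"pics/{n}0z.png",cv2.resize(i,None,fx=s,fy=s,interpolation=cv2.INTER_CUBIC))
E
```

```text
top round_small px [138.6 181.2] rect [595.8 324.6  29.1  26.7  89.5] circ [594.6 324.4  30.6] z 0.0348 81
top square_large px [323.9 228.2] rect [ 466.9 -163.4   52.1   51.9   46.5] circ [ 467.3 -164.2   68.6] z 0.0365 297
top round_large px [382.6 231.6] rect [ 456.1 -318.4   49.7   48.8   43.9] circ [ 456.2 -318.2   51.6] z 0.0366 220
top square_small px [313.6 172.4] rect [ 615.5 -138.5   29.8   30.    40.3] circ [ 614.9 -138.7   40.4] z 0.0362 105
top dish_large px [208.1 183.6] rect [591.8 145.3  81.1  79.2  89.6] circ [591.8 145.3  83.6] z 0.0032 701
top tray_large px [261.1 179.2] rect [602.3   2.   83.9  84.3  86.3] circ [601.7   2.  114. ] z 0.0034 934
top tray_small px [148.9 234.4] rect [455.8 302.7  58.3  57.8  51.3] circ [455.3 303.7  78.2] z 0.0032 431
top dish_small px [207.4 228.4] rect [4.713e+02 1.460e+02 5.390e+01 5.100e+01 2.000e-01] circ [472.  145.5  56.3] z 0.0036 324
scene round_small px [445.2 258.9] rect [599.7 324.1  27.2  31.   72.8] circ [600.  323.6  32. ] z 0.0346 116
scene square_large px [236.  185.7] rect [ 472.5 -162.8   56.2   53.2   45. ] circ [ 471.8 -162.4   74. ] z 0.0346 298
scene round_large px [176.2 175. ] rect [ 462.1 -318.    51.2   51.6   60.6] circ [ 462.9 -318.1   54.9] z 0.0343 199
scene square_small px [232.  236.4] rect [ 620.3 -138.2   32.6   30.7   39.1] circ [ 620.1 -138.3   41.8] z 0.0348 132
scene dish_large px [360.2 253.2] rect [595.2 144.1  80.8  80.    3.6] circ [596.8 145.8  85. ] z 0.0025 877
scene tray_large px [294.5 247.5] rect [607.5   1.7  83.3  86.4  86.6] circ [607.2   1.3 115.6] z 0.0023 1121
scene tray_small px [430.6 214.2] rect [460.5 303.   59.1  60.   53.4] circ [461.6 302.4  80.5] z 0.0026 436
scene dish_small px [363.8 210.9] rect [475.4 144.6  55.4  54.8   0.6] circ [477.2 146.4  59.6] z 0.0026 329
```

View pics/top0z.png

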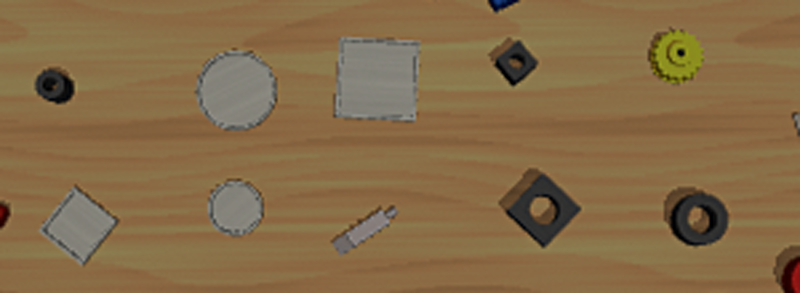

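View pics/scene0z.png

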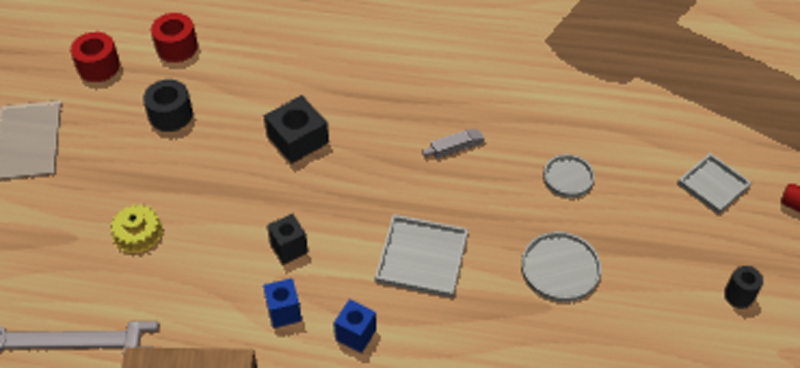

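Both views agree on sizes and layout. They differ by about 5 mm in x, which is roughly the calibration tolerance. Next I'll check the tool axes and the pose noise, and look through the wrist camera.

```bash
python3 - <<'E'
from cell import ctrl
import cv2,numpy as np
from scipy.spatial.transform import Rotation as R
from h import *
for i in range(2):
    s=ctrl.get_state(); print(s["time_s"],np.round(s["eef_pos"],4)); print(np.round(R.from_quat(s["eef_rot"]).as_matrix(),3))
c=ctrl.read_camera("wrist"); cv2.imwrite("pics/wrist0.png",c["frame"][:,:,::-1])
s=ctrl.get_state(); print(s["time_s"],np.round(s["eef_pos"],4))
t=dict(np.load("pics/top0.npz"))
for n,p,z in(("pulley",(374,171),.02),("bolt",(257,235),.014),("red1",(425,254),.036),("red2",(393,272),.036),("blue1",(279,140),.036),("blue2",(308,145),.036)): print(n,np.round(cast(t,p,z)[0,:2]+[.0027,0],3))
E
```

```text
0.1 [0.2304 0.4713 0.2059]
[[ 0.439 -0.001 -0.898]
 [ 0.898 -0.001  0.439]
 [-0.001 -1.    -0.   ]]
0.1 [0.2304 0.4713 0.2059]
[[ 0.439 -0.001 -0.898]
 [ 0.898 -0.001  0.439]
 [-0.001 -1.    -0.   ]]
0.15 [0.2305 0.4713 0.206 ]
pulley [ 0.623 -0.303]
bolt [0.454 0.013]
red1 [ 0.4   -0.427]
red2 [ 0.354 -0.342]
blue1 [ 0.706 -0.048]
blue2 [ 0.692 -0.125]
```

View pics/wrist0.png

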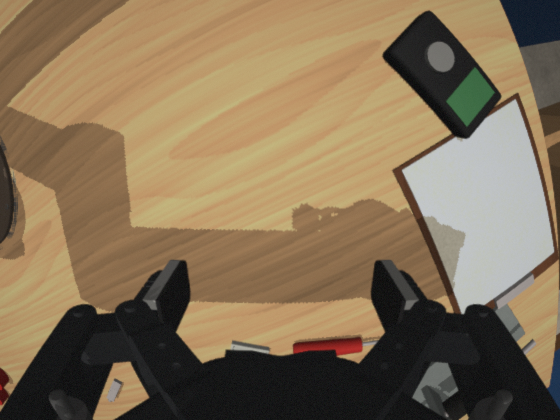

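```bash
cat > go.py <<'E'
import sys
from cell import ctrl
import numpy as np
from scipy.spatial.transform import Rotation as R
# usage: go.py x y z [yaw] (mm, deg): turn needed about tool y and shift (after turn) in tool axes
s=ctrl.get_state(); p=np.array(s["eef_pos"])*1000; M=R.from_quat(s["eef_rot"]).as_matrix()
yaw=np.degrees(np.arctan2(M[1,0],M[0,0])); tilt=np.degrees(np.arccos(-M[2,1]))
print("t",round(s["time_s"],2),"tcp",np.round(p,1),"yaw",round(yaw,1),"tilt",round(tilt,2),"q",np.round(np.degrees(s["qpos"]),0),"F",np.round(s["ft_force"],1),"w",round(s["grip_width"],3))
if len(sys.argv)>3:
    g=np.array([float(a) for a in sys.argv[1:4]]); ty=float(sys.argv[4]) if len(sys.argv)>4 else yaw
    dy=(ty-yaw+180)%360-180
    print("turn about tool y",round(-dy,1)); M2=R.from_euler("z",dy,degrees=True).as_matrix()@M
    print("shift tool mm",np.round(M2.T@(g-p),1))
E
python3 go.py 598 324 120
```

```text
t 0.15 tcp [230.5 471.3 206. ] yaw 63.9 tilt 0.07 q [64.  7. -2. 81.  0. 90.] F [ 0.1 -0.3  0.4] w 0.995
turn about tool y -0.0
shift tool mm [  29.2   86.  -394.9]
```

>>> jog_arm(plan=[0.003, 0.0085, -0.0395, 0, 0, 0, 70, 0.003, 0.0085, -0.0395, 0, 0, 0, 70, 0.003, 0.0085, -0.0395, 0, 0, 0, 70, 0.003, 0.0085, -0.0395, 0, 0, 0, 70, 0.003, 0.0085, -0.0395, 0, 0, 0, 70, 0.003, 0.0085, -0.0395, 0, 0, 0, 70, 0.003, 0.0085, -0.0395, 0, 0, 0, 70, 0.003, 0.0085, -0.0395, 0, 0, 0, 70, 0.003, 0.0085, -0.0395, 0, 0, 0, 70, 0.003, 0.0085, -0.0395, 0, 0, 0, 70, 0, 0, 0, 0, 0, 0, 70], newtons=50)

```text
time_s: 1.25
eef_pos: [0.6016, 0.3222, 0.1184]
eef_rot: [0.601, 0.372, -0.374, -0.6]
ft_force: [-0.6, -0.3, 0.3]
grip_width: 0.698
```

```bash
python3 go.py 598 324 24; python3 - <<'E'
from cell import ctrl
import cv2,numpy as np
c=ctrl.read_camera("wrist"); cv2.imwrite("pics/wrist1.png",c["frame"][:,:,::-1]);np.savez("pics/wrist1.npz",**c)
print(c["fx"],c["cx"],c["cy"],np.round(c["cam_to_world"],3))
E
```

```text
t 1.25 tcp [601.6 322.2 118.4] yaw 63.7 tilt 0.18 q [28. 25. 11. 76. -0. 55.] F [-0.6 -0.3  0.3] w 0.698
turn about tool y -0.0
shift tool mm [ 0.3 94.4  4. ]
325.19226210127806 280.1756571004689 206.9399803906352 [[ 0.444  0.859  0.256  0.536]
 [ 0.896 -0.424 -0.13   0.355]
 [-0.003  0.287 -0.958  0.285]
 [ 0.     0.     0.     1.   ]]
```

View pics/wrist1.png

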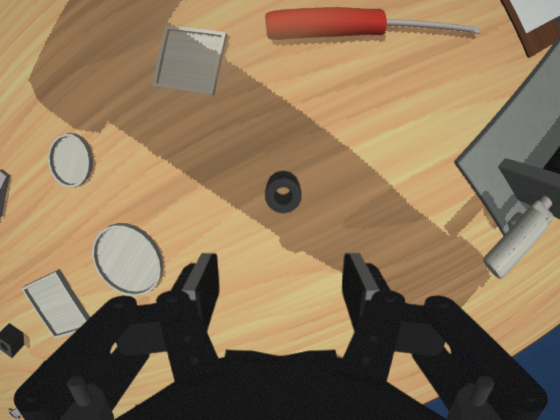

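The wrist view shows the small round spacer with its top centred near (283,188). I'll cast that ray, and the ones to nearby holders, for an independent check.

```bash
cat >> h.py <<'E'
def fish(c,uv,z):
    T=c["cam_to_world"]; uv=np.atleast_2d(np.asarray(uv,float)); a=uv-[c["cx"],c["cy"]]; r=np.hypot(*a.T); th=r/c["fx"]
    d=np.c_[a/np.maximum(r,1e-9)[:,None]*np.sin(th)[:,None],np.cos(th)]@T[:3,:3].T; o=T[:3,3]
    return o+d*((z-o[2])/d[:,2])[:,None]
E
python3 - <<'E'
from h import *
c=dict(np.load("pics/wrist1.npz")); f=c["frame"].astype(int); r=c["range_z"]
print("range ring",r[180,270],r[188,283])
mx=f.max(2);sat=mx-f.min(2)
def comp(m,u,v,R,z,n):
    w=np.zeros(m.shape,bool);w[max(v-R,0):v+R,max(u-R,0):u+R]=1
    nl,L,st,ce=cv2.connectedComponentsWithStats((m&w).astype(np.uint8)); i=1+np.argmax(st[1:,4])
    cs,_=cv2.findContours((L==i).astype(np.uint8),cv2.RETR_EXTERNAL,cv2.CHAIN_APPROX_NONE)
    X=(fish(c,max(cs,key=len).reshape(-1,2),z)[:,:2]*1000).astype(np.float32)
    print(n,np.round(np.r_[cv2.minAreaRect(X)[0],cv2.minAreaRect(X)[1],cv2.minAreaRect(X)[2]],1),"circ",np.round(np.r_[cv2.minEnclosingCircle(X)[0],2*cv2.minEnclosingCircle(X)[1]],1),"bbox",st[i])
# ring top: grazing dark; bore inside
comp((mx<75)&(sat<25),283,190,26,.036,"ring(all dark, at z36)")
comp((sat<40)&(mx>90),127,258,42,.009,"dish_large"); comp((sat<40)&(mx>90),72,160,32,.009,"dish_small"); comp((sat<45)&(mx>75),190,60,42,.009,"tray_small")
E
python3 - <<'E'
import cv2
i=cv2.imread("pics/wrist1.png")[160:220,250:320]; cv2.imwrite("pics/w1z.png",cv2.resize(i,None,fx=8,fy=8,interpolation=cv2.INTER_CUBIC))
E
```

```text
range ring 0.27025598 0.2933995
ring(all dark, at z36) [592.4 328.1  27.7  33.4  64.6] circ [592.5 328.4  33.6] bbox [ 265  171   36   42 1082]
dish_large [591.7 147.2  80.1  81.5   2.6] circ [592.2 149.3  85.8] bbox [  92  223   70   74 3667]
dish_small [472.2 148.1  55.1  55.4  56.3] circ [472.1 150.   59.7] bbox [  48  133   42   55 1712]
tray_small [456.7 305.5  58.2  56.3  51.4] circ [456.7 305.3  79.1] bbox [ 152   25   75   70 4001]
```

View pics/w1z.png

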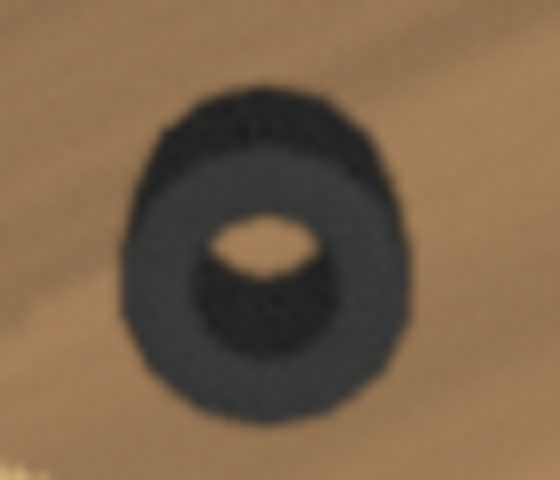

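The three views agree to within about 3 mm, so I'll use their mean: small round at (597,325) and holders at top estimate + (1.3, 0.8) mm. Lowering now.

>>> jog_arm(plan=[0.0005, 0.02, 0.0055, 0, 0, 0, 70, 0, 0.025, 0, 0, 0, 0, 70, 0, 0.025, 0, 0, 0, 0, 70, 0, 0.015, 0, 0, 0, 0, 70, 0, 0.009, 0, 0, 0, 0, 70, 0, 0, 0, 0, 0, 0, 70])

```text
time_s: 1.9
eef_pos: [0.5925, 0.3281, 0.0266]
eef_rot: [-0.6, -0.374, 0.375, 0.6]
ft_force: [-0.7, 0.0, -0.0]
grip_width: 0.701
```

```bash
python3 go.py 596.8 325.2 24; python3 - <<'E'
from cell import ctrl
import cv2,numpy as np
c=ctrl.read_camera("wrist"); cv2.imwrite("pics/wrist2.png",c["frame"][:,:,::-1])
E
```

```text
t 1.9 tcp [592.5 328.1  26.6] yaw 64.0 tilt 0.13 q [29. 27.  1. 64.  0. 55.] F [-0.7  0.  -0. ] w 0.701
turn about tool y -0.0
shift tool mm [-0.7  2.6 -5.2]
```

View pics/wrist2.png

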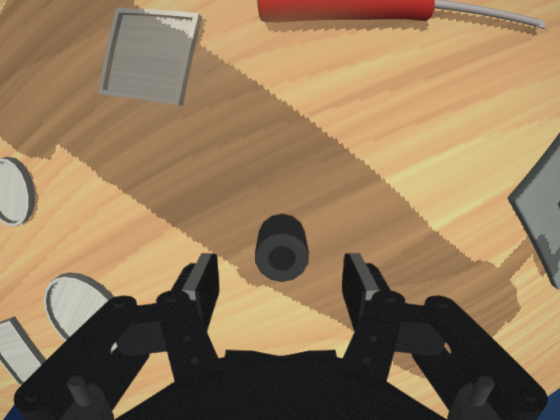

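```bash
cat >> h.py <<'E'
def fproj(c,P):
    T=c["cam_to_world"]; q=(np.atleast_2d(P)-T[:3,3])@T[:3,:3]; r=np.hypot(q[:,0],q[:,1]); th=np.arctan2(r,q[:,2])
    return np.c_[c["cx"]+q[:,0]/r*th*c["fx"],c["cy"]+q[:,1]/r*th*c["fx"]]
E
python3 - <<'E'
from cell import ctrl
from h import *
from scipy.spatial.transform import Rotation as R
c=ctrl.read_camera("wrist"); cv2.imwrite("pics/wrist3.png",c["frame"][:,:,::-1]);s=ctrl.get_state()
p=np.array(s["eef_pos"]);M=R.from_quat(s["eef_rot"]).as_matrix(); print(np.round(p,4))
for n,o in(("tcp",0),("grasp",-.005),("tip",.014),("z36",p[2]-.036)): print(n,np.round(fproj(c,p+M[:,1]*o),1))
for dx in(-.03,.03): print("pad edges",[np.round(fproj(c,p+M@[dx,0,k]),0).tolist() for k in(-.011,.011)])
f=c["frame"].astype(int);r=c["range_z"]
for (u,v) in((282,275),(282,245),(282,258)): print(u,v,r[v,u],f[v,u])
i=cv2.imread("pics/wrist3.png")[200:340,170:400]; cv2.imwrite("pics/w3z.png",cv2.resize(i,None,fx=3.4,fy=3.4,interpolation=cv2.INTER_CUBIC))
for y in range(252,268,3): print(y,np.round(fish(c,(282,y),.036)[0],4))
E
```

```text
[0.5939 0.3284 0.0285]
tcp [[281.8 248. ]]
grasp [[281.8 251.7]]
tip [[281.7 238.5]]
z36 [[281.8 253.6]]
pad edges [[[230.0, 265.0]], [[227.0, 229.0]]]
pad edges [[[334.0, 265.0]], [[336.0, 229.0]]]
282 275 0.17778005 [58 59 59]
282 245 0.20682357 [41 40 41]
282 258 0.18834026 [40 41 40]
252 [0.5931 0.3289 0.036 ]
255 [0.5947 0.3282 0.036 ]
258 [0.5963 0.3274 0.036 ]
261 [0.5979 0.3266 0.036 ]
264 [0.5995 0.3258 0.036 ]
267 [0.6012 0.325  0.036 ]
```

View pics/w3z.png

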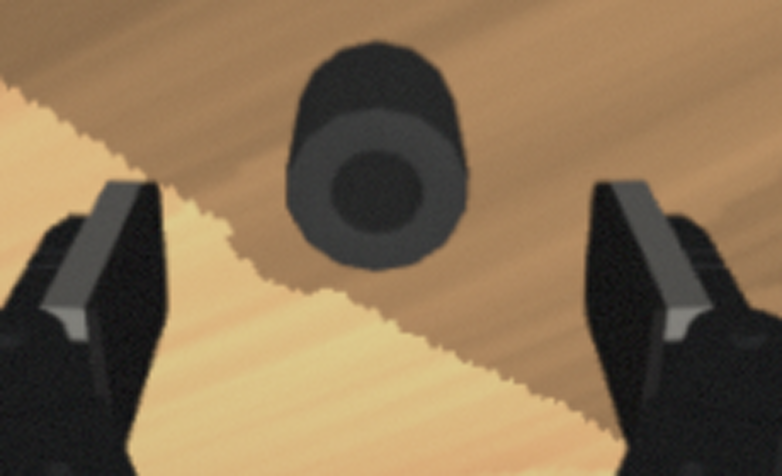

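```bash
python3 - <<'E'
from cell import ctrl
from h import *
from scipy.spatial.transform import Rotation as R
c=ctrl.read_camera("wrist");s=ctrl.get_state()
p=np.array(s["eef_pos"]);M=R.from_quat(s["eef_rot"]).as_matrix(); T=c["cam_to_world"]; print(np.round(p,4),s["time_s"])
def pt(u,v):
    r=c["range_z"][v,u]; a=np.array([u-c["cx"],v-c["cy"]]);n=np.hypot(*a);th=n/c["fx"]; d=np.r_[a/n*np.tan(th),1]*r
    w=T[:3,:3]@d+T[:3,3]; return w
for (u,v) in((208,257),(200,270),(190,287),(213,258),(215,275),(190,300),(350,257),(357,270),(370,287),(282,275),(265,256),(298,256),(282,238)):
    w=pt(u,v); print((u,v),np.round(w,3),"tool",np.round(M.T@(w-p)*1000,1))
E
```

```text
[0.5942 0.3285 0.0289] 2.05
(208, 257) [0.569 0.304 0.067] tool [-32.7 -37.8  11.7]
(200, 270) [0.569 0.303 0.079] tool [-33.6 -49.9  11.4]
(190, 287) [0.569 0.302 0.092] tool [-34.5 -63.5  11.2]
(213, 258) [0.571 0.306 0.066] tool [-30.7 -36.8  10.8]
(215, 275) [0.578 0.303 0.068] tool [-30.  -38.7   3.1]
(190, 300) [0.568 0.306 0.105] tool [-31.1 -75.9  13.5]
(350, 257) [0.597 0.361 0.067] tool [ 30.2 -38.3  12. ]
(357, 270) [0.598 0.361 0.078] tool [ 31.1 -49.4  11.2]
(370, 287) [0.598 0.363 0.093] tool [ 32.9 -64.1  11.6]
(282, 275) [0.607 0.323 0.036] tool [  0.3  -6.6 -14. ]
(265, 256) [0.592 0.319 0.035] tool [-8.9 -6.4 -2.3]
(298, 256) [0.6   0.336 0.036] tool [ 9.  -6.6 -2.2]
(282, 238) [0.587 0.332 0.035] tool [ 0.3 -6.1  8.2]
```

The wrist range readings put the fingertips about 37 mm behind the reported TCP, which contradicts the description. I'll check with the scene camera.

```bash
python3 - <<'E'
from cell import ctrl
from h import *
c=ctrl.read_camera("scene"); cv2.imwrite("pics/scene1.png",c["frame"][:,:,::-1]);np.savez("pics/scene1.npz",**c)
i=c["frame"][140:310,340:540,::-1]; cv2.imwrite("pics/s1z.png",cv2.resize(i,None,fx=3.5,fy=3.5,interpolation=cv2.INTER_CUBIC))
s=ctrl.get_state(); p=np.array(s["eef_pos"]); T=c["cam_to_world"]; q=(p-T[:3,3])@T[:3,:3]; print(np.round(p,4),"tcp px",c["cx"]+q[0]/q[2]*c["fx"],c["cy"]+q[1]/q[2]*c["fx"])
E
```

```text
[0.5945 0.3285 0.029 ] tcp px 446.37858064487784 258.51049109516526
```

View pics/s1z.png

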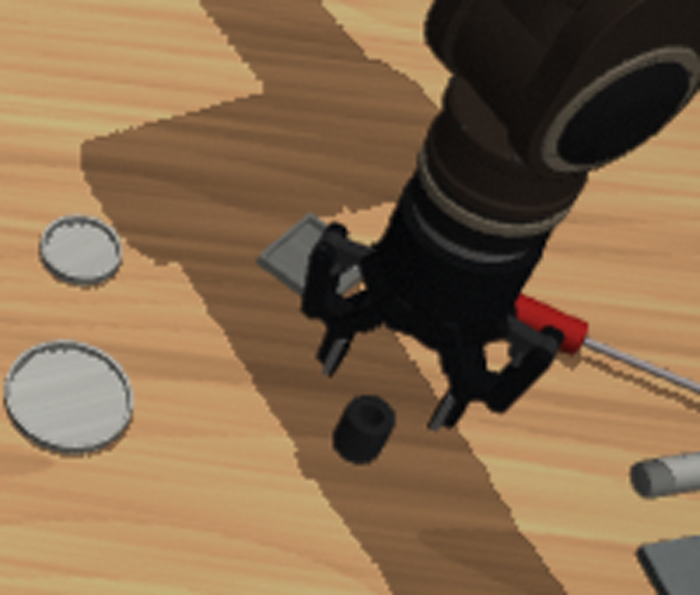

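The scene view agrees: the tips are well above the spacer, with about 65 mm clearance from the bench. So the reported TCP z is about 40 mm too low, and I'll go by the measured fingertip height. I'll lower in stages and check each one.

>>> jog_arm(plan=[0, 0.01, -0.001, 0, 0, 0, 70, 0, 0.01, -0.001, 0, 0, 0, 70, 0, 0.01, 0, 0, 0, 0, 70, 0, 0.006, 0, 0, 0, 0, 70, 0, 0, 0, 0, 0, 0, 70, 0, 0, 0, 0, 0, 0, 70])

```text
time_s: 2.7
eef_pos: [0.5956, 0.327, -0.0087]
eef_rot: [-0.6, -0.374, 0.375, 0.6]
ft_force: [-0.4, 0.3, -0.1]
grip_width: 0.702
```

```bash
cat > tip.py <<'E'
# fingertip heights from wrist range: gripper points in tool frame
from cell import ctrl
from h import *
import sys
from scipy.spatial.transform import Rotation as R
def wpts(c):
    T=c["cam_to_world"];h,w=c["range_z"].shape;u,v=np.meshgrid(np.arange(w),np.arange(h)); a=np.stack([u-c["cx"],v-c["cy"]],-1);n=np.maximum(np.hypot(a[...,0],a[...,1]),1e-6)
    t=np.tan(np.minimum(n/c["fx"],1.45)); d=np.concatenate([a/n[...,None]*t[...,None],np.ones((h,w,1))],-1)*c["range_z"][...,None]
    return d@T[:3,:3].T+T[:3,3]
def run(name):
    c=ctrl.read_camera("wrist");s=ctrl.get_state();cv2.imwrite(f"pics/{name}.png",c["frame"][:,:,::-1]);np.savez(f"pics/{name}.npz",**c)
    p=np.array(s["eef_pos"]);M=R.from_quat(s["eef_rot"]).as_matrix();W=wpts(c);t=(W-p)@M
    f=c["frame"].astype(int); g=(f.max(2)-f.min(2)<20)&(abs(t[...,2]-11.5e-3)<1.5e-3)&(t[...,1]<-0.025)&(t[...,1]>-.075)&(f.max(2)>55)
    for sg in(-1,1):
        m=g&(t[...,0]*sg>0.002)&(t[...,0]*sg<.06)
        if m.sum()>5:
            y=t[...,1][m]; k=y>np.percentile(y,90); x=t[...,0][m][k]; print("finger",sg,"n",m.sum(),"tip tool y mm",round(np.percentile(y,97)*1000,1),"x",round(np.median(x)*1000,1),"tip world z",round(np.percentile(W[...,2][m],3)*1000,1))
    i=cv2.imread(f"pics/{name}.png")[190:350,150:410]; cv2.imwrite(f"pics/{name}z.png",cv2.resize(i,None,fx=2.5,fy=2.5,interpolation=cv2.INTER_CUBIC))
if __name__=="__main__": run(sys.argv[1])
E
python3 tip.py wrist4; python3 go.py
```

```text
finger -1 n 598 tip tool y mm -35.7 x -34.3 tip world z 27.4
finger 1 n 584 tip tool y mm -35.6 x 33.1 tip world z 27.3
t 2.75 tcp [595.8 327.1  -8.3] yaw 63.9 tilt 0.01 q [29. 28. -2. 60. -0. 55.] F [-0.2 -0.4  0.5] w 0.702
```

View pics/wrist4z.png

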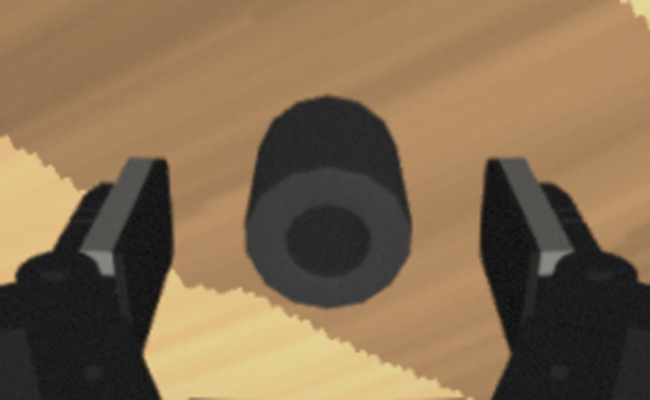

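The tips are now at z 27 mm and the spacer sits centred between the pads. Going down 11 mm more, then closing.

>>> jog_arm(plan=[0, 0.006, 0, 0, 0, 0, 70, 0, 0.005, 0, 0, 0, 0, 70, 0, 0, 0, 0, 0, 0, 70, 0, 0, 0, 0, 0, 0, 20, 0, 0, 0, 0, 0, 0, 20, 0, 0, 0, 0, 0, 0, 20, 0, 0, 0, 0, 0, 0, 20, 0, 0, 0, 0, 0, 0, 20, 0, 0, 0, 0, 0, 0, 20, 0, 0, 0, 0, 0, 0, 20], newtons=60)

```text
time_s: 3.75
eef_pos: [0.596, 0.3272, -0.019]
eef_rot: [0.6, 0.375, -0.374, -0.6]
ft_force: [0.4, -0.1, 4.6]
grip_width: 0.328
```

```bash
python3 tip.py wrist5; python3 go.py
```

```text
finger -1 n 592 tip tool y mm -30.9 x -18.6 tip world z 11.9
finger 1 n 573 tip tool y mm -31.1 x 17.5 tip world z 12.1
t 3.8 tcp [596.  327.2 -19. ] yaw 63.9 tilt 0.04 q [29. 28. -3. 59. -0. 55.] F [ 0.2 -0.4  3.8] w 0.33
```

View pics/wrist5z.png

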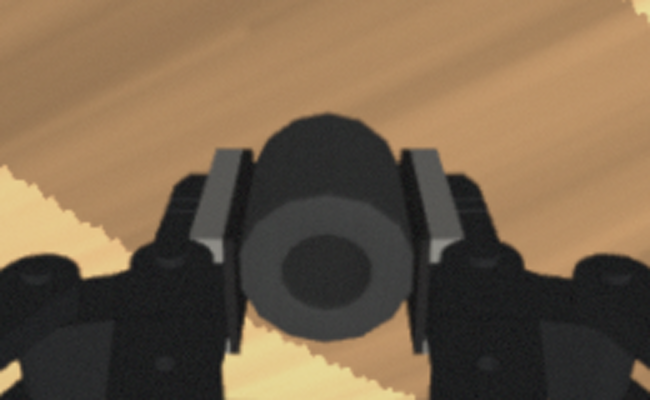

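Gripped at width 0.33 (about 28 mm on a 30 mm part). Lifting it and carrying it to above the small dish.

>>> jog_arm(plan=[0, -0.005, 0, 0, 0, 0, 20, 0, -0.015, 0, 0, 0, 0, 20, 0, -0.02, 0, 0, 0, 0, 20, 0, -0.02, 0, 0, 0, 0, 20, -0.012, -0.01, 0.002, 0, 0, 0, 20, -0.027, 0, 0.004, 0, 0, 0, 20, -0.027, 0, 0.004, 0, 0, 0, 20, -0.027, 0, 0.004, 0, 0, 0, 20, -0.027, 0, 0.004, 0, 0, 0, 20, -0.027, 0, 0.004, 0, 0, 0, 20, -0.027, 0, 0.004, 0, 0, 0, 20, -0.027, 0, 0.004, 0, 0, 0, 20, -0.015, 0, 0.001, 0, 0, 0, 20, 0, 0, 0, 0, 0, 0, 20, 0, 0, 0, 0, 0, 0, 20, 0, 0, 0, 0, 0, 0, 20])

```text
time_s: 5.4
eef_pos: [0.4737, 0.1472, 0.0507]
eef_rot: [0.6, 0.375, -0.374, -0.6]
ft_force: [-0.3, -0.1, -2.0]
grip_width: 0.33
```

```bash
python3 tip.py wrist6; python3 go.py 473 146 -16; python3 - <<'E'
from h import *
c=dict(np.load("pics/wrist5.npz")); print("ring top in wrist5",np.round(fish(c,(280.8,298.8),.036),4))
E
```

```text
finger -1 n 581 tip tool y mm -31.0 x -18.3 tip world z 81.6
finger 1 n 569 tip tool y mm -31.2 x 17.5 tip world z 81.8
t 5.45 tcp [473.6 147.3  50.7] yaw 64.0 tilt 0.03 q [ 17.   7. -23.  61.   0.  43.] F [-0.2 -0.3 -1.3] w 0.332
turn about tool y -0.0
shift tool mm [-1.5 66.7  0. ]
ring top in wrist5 [[0.5951 0.3274 0.036 ]]
```

View pics/wrist6.png

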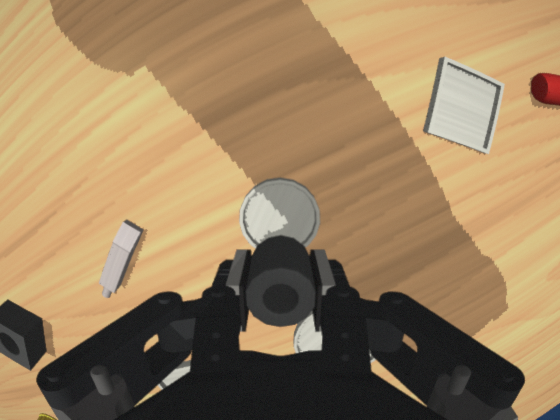

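```bash
cat > fitc.py <<'E'
# fit circle of known dia to upper (visible) rim edge points of a grey holder in a saved wrist pic: fitc.py name u v R z
import sys
from h import *
n,u,v,Rr,z,vmax=sys.argv[1],*map(float,sys.argv[2:7])
c=dict(np.load(f"pics/{n}.npz")); f=c["frame"].astype(int); mx=f.max(2);sat=mx-f.min(2)
m=((sat<40)&(mx>80)).astype(np.uint8); w=np.zeros_like(m); w[int(v-Rr):int(min(v+Rr,vmax)),int(u-Rr):int(u+Rr)]=1; m&=w
cs,_=cv2.findContours(m,cv2.RETR_EXTERNAL,cv2.CHAIN_APPROX_NONE); ct=max(cs,key=cv2.contourArea).reshape(-1,2)
ct=ct[ct[:,1]<min(v+Rr,vmax)-2]; X=fish(c,ct,z)[:,:2]*1000
A=np.c_[2*X,np.ones(len(X))]; s=np.linalg.lstsq(A,(X**2).sum(1),rcond=None)[0]
print("circle",np.round(s[:2],1),"dia",round(2*np.sqrt(s[2]+s[0]**2+s[1]**2),1),len(ct)); r=cv2.minAreaRect(X.astype(np.float32)); print("rect",np.round(np.r_[r[0],r[1],r[2]],1))
E
python3 fitc.py wrist6 280 215 48 .009 236
```

```text
circle [470.4 147.7] dia 54.2 147
rect [462.9 151.1  54.7  39.2  63.9]
```

The wrist view puts the dish at (470.4,147.7), and the combined estimate is about (471.5,147), so I'm centred to within 2 mm. Lowering to the floor.

>>> jog_arm(plan=[0, 0.015, 0.001, 0, 0, 0, 20, 0, 0.02, 0, 0, 0, 0, 20, 0, 0.015, 0, 0, 0, 0, 20, 0, 0.007, 0, 0, 0, 0, 20, 0, 0.003, 0, 0, 0, 0, 20, 0, 0.003, 0, 0, 0, 0, 20, 0, 0.002, 0, 0, 0, 0, 20, 0, 0, 0, 0, 0, 0, 20, 0, 0, 0, 0, 0, 0, 20])

```text
time_s: 6.35
eef_pos: [0.4724, 0.1471, -0.014]
eef_rot: [0.6, 0.375, -0.374, -0.6]
ft_force: [-0.1, 0.1, -1.7]
grip_width: 0.329
```

```bash
python3 go.py 471.5 147 -16
```

```text
t 6.35 tcp [472.4 147.1 -14. ] yaw 63.9 tilt 0.05 q [ 17.  10. -28.  52.   0.  43.] F [-0.1  0.1 -1.7] w 0.329
turn about tool y -0.0
shift tool mm [-0.5  2.   0.8]
```

>>> jog_arm(plan=[0, 0.001, 0, 0, 0, 0, 20, 0, 0.001, 0, 0, 0, 0, 20, 0, 0, 0, 0, 0, 0, 20])

```text
time_s: 6.65
eef_pos: [0.4723, 0.1471, -0.016]
eef_rot: [0.6, 0.375, -0.374, -0.6]
ft_force: [-0.9, -0.4, 1.1]
grip_width: 0.33
```

Contact: Fz went from -1.7 to +1.1 N. Releasing and backing off upward.

>>> jog_arm(plan=[0, 0, 0, 0, 0, 0, 40, 0, 0, 0, 0, 0, 0, 50, 0, 0, 0, 0, 0, 0, 60, 0, 0, 0, 0, 0, 0, 70, 0, 0, 0, 0, 0, 0, 70, 0, -0.01, 0, 0, 0, 0, 70, 0, -0.02, 0, 0, 0, 0, 70, 0, -0.03, 0, 0, 0, 0, 70, 0, -0.03, 0, 0, 0, 0, 70, 0, -0.02, 0, 0, 0, 0, 70, 0, 0, 0, 0, 0, 0, 70, 0, 0, 0, 0, 0, 0, 70])

```text
time_s: 7.85
eef_pos: [0.4723, 0.1471, 0.094]
eef_rot: [0.6, 0.375, -0.374, -0.6]
ft_force: [-1.2, -0.2, -1.0]
grip_width: 0.699
```

```bash
python3 tip.py wrist7; python3 go.py 616.5 -137.8 90 130;python3 go.py 616.5 -137.8 90 40
```

```text
finger -1 n 465 tip tool y mm -36.9 x -33.6 tip world z 130.0
finger 1 n 451 tip tool y mm -36.4 x 34.1 tip world z 129.5
t 7.9 tcp [471.7 146.9  93.1] yaw 63.9 tilt 0.03 q [ 17.   5. -19.  66.   0.  43.] F [-0.4  0.2 -0.9] w 0.703
turn about tool y -66.1
shift tool mm [-311.2    3.2   72.1]
t 7.9 tcp [471.7 146.9  93.1] yaw 63.9 tilt 0.03 q [ 17.   5. -19.  66.   0.  43.] F [-0.4  0.2 -0.9] w 0.703
turn about tool y 23.9
shift tool mm [ -72.1    3.  -311.2]
```

View pics/wrist7.png

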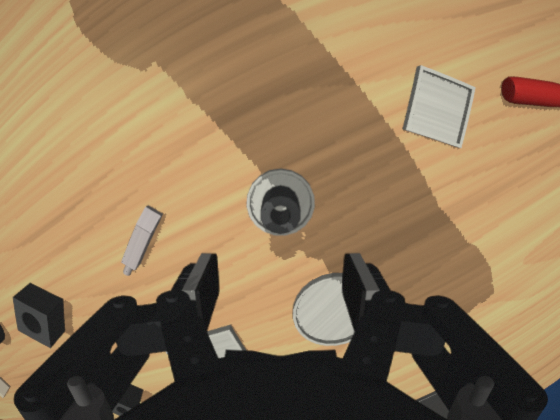

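The small round spacer stands in its dish, with the ring near (280,212) and the dish near (281,202). Next is the small square spacer: turn 66° to align with its sides, then travel.

>>> jog_arm(plan=[0, 0, 0, 0, -8.25, 0, 70, 0, 0, 0, 0, -8.25, 0, 70, 0, 0, 0, 0, -8.25, 0, 70, 0, 0, 0, 0, -8.25, 0, 70, 0, 0, 0, 0, -8.25, 0, 70, 0, 0, 0, 0, -8.25, 0, 70, 0, 0, 0, 0, -8.25, 0, 70, 0, 0, 0, 0, -8.25, 0, 70, -0.039, 0.005, 0.009, 0, 0, 0, 70, -0.039, 0.005, 0.009, 0, 0, 0, 70, -0.039, 0.005, 0.009, 0, 0, 0, 70, -0.039, 0.005, 0.009, 0, 0, 0, 70, -0.039, 0.005, 0.009, 0, 0, 0, 70, -0.039, 0.005, 0.009, 0, 0, 0, 70, -0.039, 0.005, 0.009, 0, 0, 0, 70, -0.039, 0.005, 0.009, 0, 0, 0, 70, 0, 0, 0, 0, 0, 0, 70, 0, 0, 0, 0, 0, 0, 70, 0, 0, 0, 0, 0, 0, 70])

```text
time_s: 9.8
eef_pos: [0.6162, -0.1376, 0.0526]
eef_rot: [-0.298, -0.641, 0.641, 0.3]
ft_force: [-0.2, -0.1, 1.1]
grip_width: 0.699
```

```bash
python3 tip.py wrist8; python3 go.py 616.5 -137.8 -19 130
```

```text
finger -1 n 493 tip tool y mm -35.3 x -33.7 tip world z 88.3
finger 1 n 491 tip tool y mm -35.4 x 33.7 tip world z 88.5
t 9.85 tcp [ 616.4 -137.3   53.1] yaw 130.0 tilt 0.08 q [-13.  21.  -4.  65.   0. -53.] F [-0.3  0.   1.1] w 0.703
turn about tool y 0.0
shift tool mm [-0.6 72.1  0.2]
```

View pics/wrist8.png

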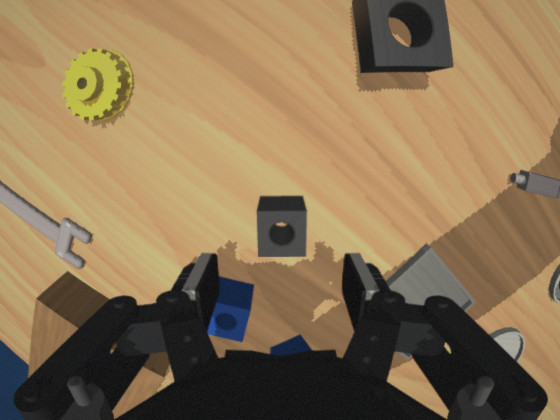

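```bash
python3 - <<'E'
from h import *
c=dict(np.load("pics/wrist8.npz"))
X=fish(c,[(258,211),(306,211),(307,256),(258,256),(282,232)],.036)[:,:2]*1000; print(np.round(X,1),np.round(X[:4].mean(0),1), "sides",np.round(np.hypot(*(X[1]-X[0])),1),np.round(np.hypot(*(X[2]-X[1])),1),"ang",np.degrees(np.arctan2(*(X[1]-X[0])[::-1])))
E
```

```text
[[ 612.4 -157.9]
 [ 594.1 -136.1]
 [ 615.7 -116.2]
 [ 635.3 -139.6]
 [ 613.4 -138.5]] [ 614.4 -137.5] sides 28.4 29.4 ang 129.94955894032265
```

The square measures 28.4 × 29.4 mm at 130°, centred within 2 mm. Lowering and gripping.

>>> jog_arm(plan=[0.0005, 0.015, 0.001, 0, 0, 0, 70, 0, 0.02, 0, 0, 0, 0, 70, 0, 0.02, 0, 0, 0, 0, 70, 0, 0.012, 0, 0, 0, 0, 70, 0, 0.005, 0, 0, 0, 0, 70, 0, 0, 0, 0, 0, 0, 70, 0, 0, 0, 0, 0, 0, 20, 0, 0, 0, 0, 0, 0, 20, 0, 0, 0, 0, 0, 0, 20, 0, 0, 0, 0, 0, 0, 20, 0, 0, 0, 0, 0, 0, 20, 0, 0, 0, 0, 0, 0, 20, 0, 0, 0, 0, 0, 0, 20])

```text
time_s: 11.15
eef_pos: [0.6169, -0.1388, -0.0171]
eef_rot: [0.3, 0.641, -0.64, -0.298]
ft_force: [-0.6, 0.7, 5.4]
grip_width: 0.345
```

```bash
python3 tip.py wrist9; python3 go.py 457 303.8 50 142
```

```text
finger -1 n 670 tip tool y mm -31.6 x -18.6 tip world z 14.6
finger 1 n 678 tip tool y mm -31.0 x 18.5 tip world z 13.9
t 11.2 tcp [ 617.  -138.7  -17.1] yaw 129.9 tilt 0.12 q [-13.  23. -10.  57.   0. -53.] F [-0.3 -0.2  5.8] w 0.34
turn about tool y -12.1
shift tool mm [ 398.4  -67.3 -250.3]
```

View pics/wrist9.png

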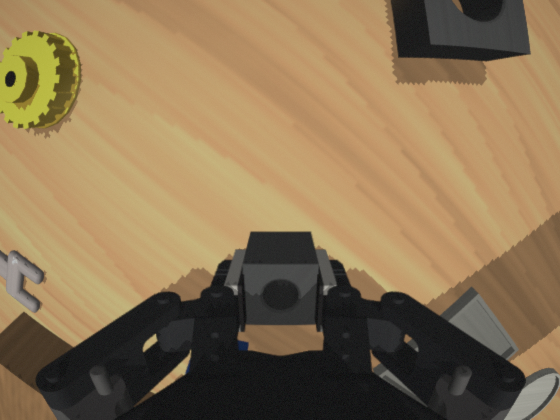

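>>> jog_arm(plan=[0, -0.005, 0, 0, 0, 0, 20, 0, -0.015, 0, 0, 0, 0, 20, 0, -0.025, 0, 0, 0, 0, 20, 0, -0.025, 0, 0, -6.05, 0, 20, 0, 0, 0, 0, -6.05, 0, 20, 0.018, 0, -0.011, 0, 0, 0, 20, 0.036, 0, -0.023, 0, 0, 0, 20, 0.036, 0, -0.023, 0, 0, 0, 20, 0.036, 0, -0.023, 0, 0, 0, 20, 0.036, 0, -0.023, 0, 0, 0, 20, 0.036, 0, -0.023, 0, 0, 0, 20, 0.036, 0, -0.023, 0, 0, 0, 20, 0.036, 0, -0.023, 0, 0, 0, 20, 0.036, 0, -0.023, 0, 0, 0, 20, 0.036, 0, -0.023, 0, 0, 0, 20, 0.036, 0, -0.023, 0, 0, 0, 20, 0.02, 0, -0.009, 0, 0, 0, 20, 0, 0, 0, 0, 0, 0, 20, 0, 0, 0, 0, 0, 0, 20, 0, 0, 0, 0, 0, 0, 20])

```text
time_s: 13.2
eef_pos: [0.4558, 0.3024, 0.0512]
eef_rot: [-0.23, -0.668, 0.669, 0.23]
ft_force: [0.6, 0.7, -2.0]
grip_width: 0.34
```

```bash
python3 tip.py wrist10; python3 go.py 457 304.5 -14 142
```

```text
finger -1 n 647 tip tool y mm -31.2 x -18.1 tip world z 82.6
finger 1 n 684 tip tool y mm -31.0 x 19.0 tip world z 82.4
t 13.25 tcp [456.1 302.3  51.4] yaw 142.0 tilt 0.04 q [ 34.  12. -16.  62.  -0. -18.] F [-0.2 -0.5 -2.8] w 0.341
turn about tool y -0.0
shift tool mm [ 0.6 65.4 -2.3]
```

View pics/wrist10.png

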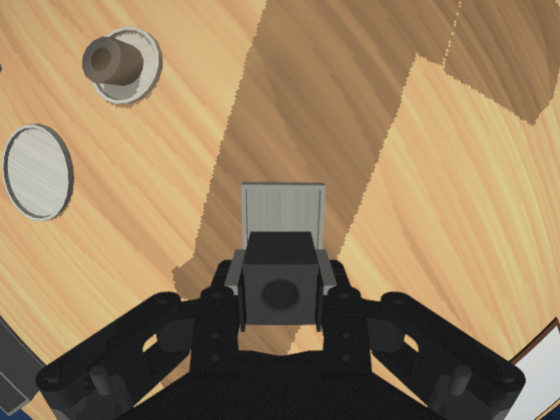

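```bash
python3 - <<'E'
from h import *
c=dict(np.load("pics/wrist10.npz")); a=np.radians(142); zt=np.array([-np.sin(a),np.cos(a)])
e=fish(c,[(243.5,183.5),(325,183.5)],.009)[:,:2]*1000; print(np.round(e,1),"len",np.hypot(*(e[1]-e[0])),"ang",np.degrees(np.arctan2(*(e[1]-e[0])[::-1]))); print("tray centre",np.round(e.mean(0)-28*zt,1))
c=dict(np.load("pics/wrist9.npz")); X=fish(c,[(248,262),(318,262),(320,325),(243,325)],.036)[:,:2]*1000; print("sq",np.round(X.mean(0),1))
E
```

```text
[[458.3 266.2]
 [415.8 299.3]] len 53.897514121773526 ang 142.0257009178486
tray centre [454.2 304.8]
sq [ 615.2 -139. ]
```

>>> jog_arm(plan=[0.002, 0.015, -0.002, 0, 0, 0, 20, 0, 0.02, 0, 0, 0, 0, 20, 0, 0.015, 0, 0, 0, 0, 20, 0, 0.007, 0, 0, 0, 0, 20, 0, 0.003, 0, 0, 0, 0, 20, 0, 0.002, 0, 0, 0, 0, 20, 0, 0, 0, 0, 0, 0, 20, 0, 0, 0, 0, 0, 0, 20])

```text
time_s: 14.05
eef_pos: [0.4562, 0.3063, -0.0097]
eef_rot: [0.23, 0.669, -0.668, -0.23]
ft_force: [0.7, -0.6, -1.6]
grip_width: 0.342
```

```bash
python3 go.py 455.5 305 -14
```

```text
t 14.05 tcp [456.2 306.3  -9.7] yaw 142.0 tilt 0.07 q [ 34.  15. -21.  54.  -0. -18.] F [ 0.7 -0.6 -1.6] w 0.342
turn about tool y -0.0
shift tool mm [-0.3  4.3  1.5]
```

>>> jog_arm(plan=[0, 0.001, 0.001, 0, 0, 0, 20, 0, 0.001, 0, 0, 0, 0, 20, 0, 0.001, 0, 0, 0, 0, 20, 0, 0, 0, 0, 0, 0, 20])

```text
time_s: 14.45
eef_pos: [0.455, 0.3053, -0.0135]
eef_rot: [-0.23, -0.669, 0.669, 0.23]
ft_force: [-0.5, -0.1, -3.1]
grip_width: 0.341
```

>>> jog_arm(plan=[0, 0.001, 0, 0, 0, 0, 20, 0, 0.001, 0, 0, 0, 0, 20, 0, 0, 0, 0, 0, 0, 20])

```text
time_s: 14.75
eef_pos: [0.4552, 0.3054, -0.0141]
eef_rot: [0.23, 0.669, -0.668, -0.23]
ft_force: [-3.8, -2.1, 8.7]
grip_width: 0.336
```

Contact on the tray floor: the z is 3 mm above the pick height. Releasing and lifting.

>>> jog_arm(plan=[0, 0, 0, 0, 0, 0, 40, 0, 0, 0, 0, 0, 0, 50, 0, 0, 0, 0, 0, 0, 60, 0, 0, 0, 0, 0, 0, 70, 0, 0, 0, 0, 0, 0, 70, 0, -0.01, 0, 0, 0, 0, 80, 0, -0.02, 0, 0, 0, 0, 90, 0, -0.03, 0, 0, 0, 0, 100, 0, -0.03, 0, 0, 0, 0, 100, 0, -0.02, 0, 0, 0, 0, 100, 0, 0, 0, 0, 0, 0, 100, 0, 0, 0, 0, 0, 0, 100])

```text
time_s: 15.95
eef_pos: [0.4553, 0.3054, 0.095]
eef_rot: [0.23, 0.669, -0.668, -0.23]
ft_force: [-0.1, 0.9, -0.6]
grip_width: 0.997
```

```bash
python3 tip.py wrist11; python3 go.py 468.5 -162.6 70 136
```

```text
finger -1 n 439 tip tool y mm -44.1 x -46.6 tip world z 138.2
finger 1 n 438 tip tool y mm -43.5 x 47.0 tip world z 137.6
t 16.0 tcp [454.8 305.1  94. ] yaw 142.0 tilt 0.04 q [ 34.  11. -12.  67.   0. -18.] F [-1.  -0.5 -0.5] w 1.001
turn about tool y 6.0
shift tool mm [-334.7   24.2  326.9]
```

View pics/wrist11.png

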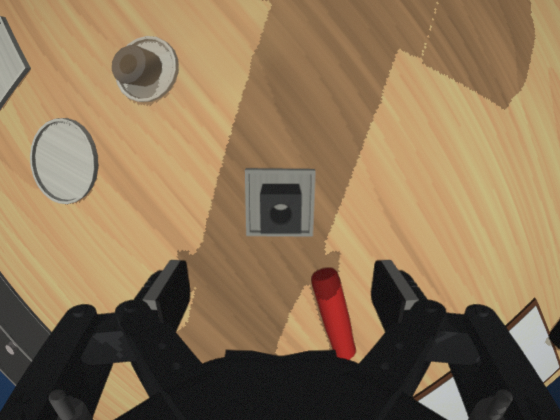

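The small square stands in its tray near (280,207), with the tray at (281,202). Moving to the large square.

>>> jog_arm(plan=[0, 0, 0, 0, 6, 0, 100, -0.014, 0.002, 0.0135, 0, 0, 0, 100, -0.028, 0.002, 0.0272, 0, 0, 0, 100, -0.028, 0.002, 0.0272, 0, 0, 0, 100, -0.028, 0.002, 0.0272, 0, 0, 0, 100, -0.028, 0.002, 0.0272, 0, 0, 0, 100, -0.028, 0.002, 0.0272, 0, 0, 0, 100, -0.028, 0.002, 0.0272, 0, 0, 0, 100, -0.028, 0.002, 0.0272, 0, 0, 0, 100, -0.028, 0.002, 0.0272, 0, 0, 0, 100, -0.028, 0.002, 0.0272, 0, 0, 0, 100, -0.028, 0.002, 0.0272, 0, 0, 0, 100, -0.028, 0.002, 0.0272, 0, 0, 0, 100, -0.0127, 0, 0.0142, 0, 0, 0, 100, 0, 0, 0, 0, 0, 0, 100, 0, 0, 0, 0, 0, 0, 100, 0, 0, 0, 0, 0, 0, 100])

```text
time_s: 17.7
eef_pos: [0.4686, -0.1613, 0.0699]
eef_rot: [0.264, 0.656, -0.656, -0.265]
ft_force: [0.4, -0.3, -0.1]
grip_width: 1.005
```

```bash
python3 tip.py wrist12; python3 go.py 468.5 -162.6 -17 136
```

```text
finger -1 n 498 tip tool y mm -42.5 x -46.1 tip world z 112.7
finger 1 n 507 tip tool y mm -42.8 x 46.7 tip world z 113.0
t 17.75 tcp [ 468.8 -161.2   70.2] yaw 136.1 tilt 0.05 q [-19.   6. -21.  63.   0. -65.] F [-0.5 -0.4  0. ] w 0.999
turn about tool y 0.1
shift tool mm [-0.8 87.2  1.2]
```

View pics/wrist12.png

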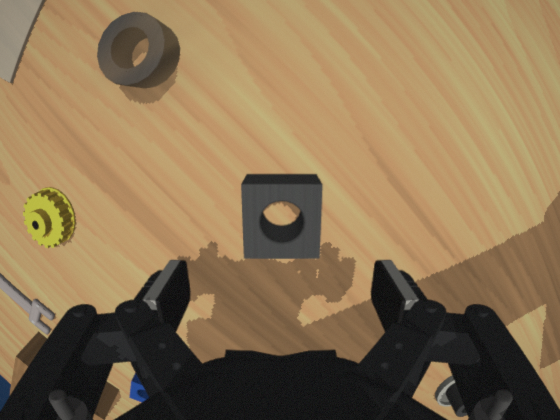

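```bash
python3 - <<'E'
from h import *
c=dict(np.load("pics/wrist12.npz")); X=fish(c,[(242,184),(321,185),(321,258),(243,258)],.036)[:,:2]*1000; print("sq",np.round(X.mean(0),1),[round(float(np.hypot(*(X[i]-X[i-1]))),1) for i in range(4)],np.degrees(np.arctan2(*(X[1]-X[0])[::-1])))
E
```

```text
sq [ 466.2 -162.4] [51.7, 50.2, 51.1, 53.5] 135.35330282931187
```

The square measures about 51 × 51 mm at 135.4°, centred within 2 mm. Lowering and gripping at 80 N.

>>> jog_arm(plan=[0, 0.015, 0.002, 0, 0, 0, 100, 0, 0.025, 0, 0, 0, 0, 100, 0, 0.025, 0, 0, 0, 0, 100, 0, 0.015, 0, 0, 0, 0, 100, 0, 0.009, 0, 0, 0, 0, 100, 0, 0, 0, 0, 0, 0, 100, 0, 0, 0, 0, 0, 0, 45, 0, 0, 0, 0, 0, 0, 45, 0, 0, 0, 0, 0, 0, 45, 0, 0, 0, 0, 0, 0, 45, 0, 0, 0, 0, 0, 0, 45, 0, 0, 0, 0, 0, 0, 45, 0, 0, 0, 0, 0, 0, 45], newtons=80)

```text
time_s: 19.05
eef_pos: [0.4684, -0.1636, -0.0171]
eef_rot: [0.265, 0.656, -0.655, -0.264]
ft_force: [-1.8, 2.2, 6.4]
grip_width: 0.594
```

```bash
python3 tip.py wrist13; python3 go.py 603 2.5 55 176.4
```

```text
finger -1 n 658 tip tool y mm -38.8 x -30.4 tip world z 21.7
finger 1 n 665 tip tool y mm -38.4 x 30.4 tip world z 21.3
t 19.1 tcp [ 468.4 -163.6  -17.1] yaw 136.0 tilt 0.1 q [-19.  10. -28.  52.   0. -65.] F [-1.7  1.6  6.4] w 0.593
turn about tool y -40.4
shift tool mm [-124.   -71.7 -174.4]
```

View pics/wrist13.png

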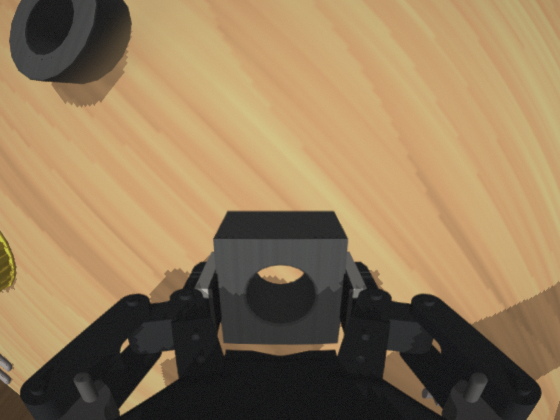

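Gripped at width 0.594 (about 50.5 mm). Lifting, turning 40° and carrying it to above the large tray.

>>> jog_arm(plan=[0, -0.005, 0, 0, 0, 0, 45, 0, -0.015, 0, 0, 0, 0, 45, 0, -0.025, 0, 0, 0, 0, 45, 0, -0.027, 0, 0, -8, 0, 45, 0, 0, 0, 0, -8, 0, 45, 0, 0, 0, 0, -8, 0, 45, 0, 0, 0, 0, -8, 0, 45, 0, 0, 0, 0, -8.4, 0, 45, -0.012, 0, -0.017, 0, 0, 0, 45, -0.024, 0, -0.034, 0, 0, 0, 45, -0.024, 0, -0.034, 0, 0, 0, 45, -0.024, 0, -0.034, 0, 0, 0, 45, -0.024, 0, -0.034, 0, 0, 0, 45, -0.016, 0, -0.021, 0, 0, 0, 45, 0, 0, 0, 0, 0, 0, 45, 0, 0, 0, 0, 0, 0, 45, 0, 0, 0, 0, 0, 0, 45])

```text
time_s: 20.8
eef_pos: [0.6012, 0.0016, 0.053]
eef_rot: [-0.022, -0.707, 0.707, 0.023]
ft_force: [-0.2, -0.3, -6.9]
grip_width: 0.597
```

```bash
python3 tip.py wrist14; python3 go.py 603 2.5 -14 176.4
```

```text
finger -1 n 649 tip tool y mm -37.9 x -30.0 tip world z 91.1
finger 1 n 675 tip tool y mm -37.9 x 30.8 tip world z 91.2
t 20.85 tcp [601.3   1.4  53.3] yaw 176.4 tilt 0.07 q [  0.  18.  -8.  64.  -0. -86.] F [ 0.5  0.5 -5.8] w 0.595
turn about tool y -0.0
shift tool mm [-1.7 67.3 -1.3]
```

View pics/wrist14.png

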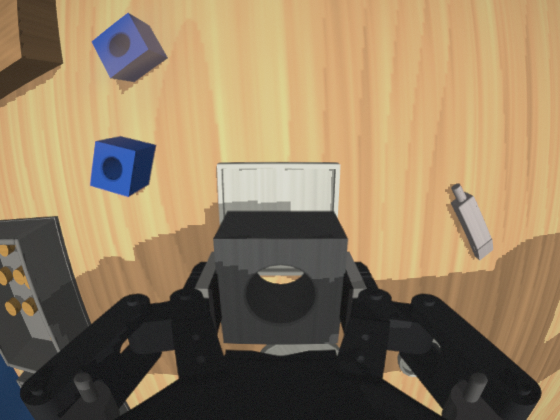

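```bash
python3 - <<'E'
from h import *
c=dict(np.load("pics/wrist14.npz")); a=np.radians(176.4); zt=np.array([-np.sin(a),np.cos(a)])
e=fish(c,[(218,163),(339.5,163)],.009)[:,:2]*1000; print(np.round(e,1),"len",np.hypot(*(e[1]-e[0])),"ang",np.degrees(np.arctan2(*(e[1]-e[0])[::-1]))); print("tray centre",np.round(e.mean(0)-41*zt,1))
c=dict(np.load("pics/wrist13.npz")); X=fish(c,[(216,238),(347,238),(342,344),(219,344)],.036)[:,:2]*1000; print("sq",np.round(X.mean(0),1),[round(float(np.hypot(*(X[i]-X[i-1]))),1) for i in range(4)])
E
```

```text
[[639.4 -41.5]
 [559.2 -36.5]] len 80.36596759758626 ang 176.369124549508
tray centre [601.9   1.9]
sq [ 467.6 -163.7] [52.9, 50.1, 52.8, 56.0]
```

The tray centre is (601.9,1.9) and the TCP is at (601.3,1.4), so it is centred. Lowering.

>>> jog_arm(plan=[0, 0.015, 0, 0, 0, 0, 45, 0, 0.02, 0, 0, 0, 0, 45, 0, 0.015, 0, 0, 0, 0, 45, 0, 0.009, 0, 0, 0, 0, 45, 0, 0.003, 0, 0, 0, 0, 45, 0, 0.002, 0, 0, 0, 0, 45, 0, 0.001, 0, 0, 0, 0, 45, 0, 0, 0, 0, 0, 0, 45, 0, 0, 0, 0, 0, 0, 45])

```text
time_s: 21.75
eef_pos: [0.6027, 0.0022, -0.0108]
eef_rot: [0.022, 0.707, -0.707, -0.022]
ft_force: [-1.0, -0.4, -6.6]
grip_width: 0.598
```

>>> jog_arm(plan=[0, 0.001, 0, 0, 0, 0, 45, 0, 0.001, 0, 0, 0, 0, 45, 0, 0.001, 0, 0, 0, 0, 45, 0, 0, 0, 0, 0, 0, 45, 0, 0, 0, 0, 0, 0, 45])

```text
time_s: 22.25
eef_pos: [0.6024, 0.0022, -0.014]
eef_rot: [0.022, 0.707, -0.707, -0.022]
ft_force: [-1.4, -0.3, -1.2]
grip_width: 0.594
```

>>> jog_arm(plan=[0, 0.001, 0, 0, 0, 0, 45, 0, 0, 0, 0, 0, 0, 45, 0, 0, 0, 0, 0, 0, 65, 0, 0, 0, 0, 0, 0, 75, 0, 0, 0, 0, 0, 0, 85, 0, 0, 0, 0, 0, 0, 95, 0, 0, 0, 0, 0, 0, 95, 0, -0.01, 0, 0, 0, 0, 100, 0, -0.02, 0, 0, 0, 0, 100, 0, -0.03, 0, 0, 0, 0, 100, 0, -0.03, 0, 0, 0, 0, 100, 0, -0.02, 0, 0, 0, 0, 100, 0, 0, 0, 0, 0, 0, 100, 0, 0, 0, 0, 0, 0, 100])

```text
time_s: 23.65
eef_pos: [0.6026, 0.0022, 0.095]
eef_rot: [0.022, 0.707, -0.707, -0.022]
ft_force: [-0.6, 0.2, -0.1]
grip_width: 0.998
```

```bash
python3 tip.py wrist15; python3 go.py 457.5 -317.5 70
```

```text
finger -1 n 443 tip tool y mm -44.0 x -46.8 tip world z 138.0
finger 1 n 459 tip tool y mm -43.5 x 46.5 tip world z 137.5
t 23.7 tcp [601.9   2.2  94. ] yaw 176.4 tilt 0.04 q [  0.  17.  -5.  69.  -0. -86.] F [-0.3  0.1 -0.5] w 1.003
turn about tool y -0.0
shift tool mm [124.3  24.1 328. ]
```

View pics/wrist15.png

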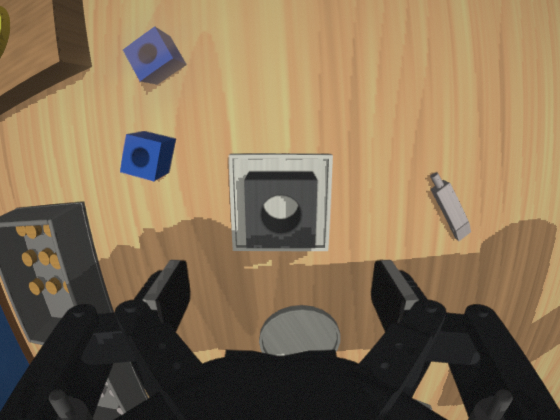

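The large square sits in its tray, near (281,207) with the tray at (280,203). Moving to the large round spacer.

>>> jog_arm(plan=[0.007, 0.002, 0.018, 0, 0, 0, 100, 0.0138, 0.002, 0.0364, 0, 0, 0, 100, 0.0138, 0.002, 0.0364, 0, 0, 0, 100, 0.0138, 0.002, 0.0364, 0, 0, 0, 100, 0.0138, 0.002, 0.0364, 0, 0, 0, 100, 0.0138, 0.002, 0.0364, 0, 0, 0, 100, 0.0138, 0.002, 0.0364, 0, 0, 0, 100, 0.0138, 0.002, 0.0364, 0, 0, 0, 100, 0.0138, 0.002, 0.0364, 0, 0, 0, 100, 0.007, 0.004, 0.019, 0, 0, 0, 100, 0, 0, 0, 0, 0, 0, 100, 0, 0, 0, 0, 0, 0, 100, 0, 0, 0, 0, 0, 0, 100])

```text
time_s: 25.0
eef_pos: [0.4575, -0.3169, 0.0721]
eef_rot: [0.021, 0.707, -0.707, -0.022]
ft_force: [0.3, 0.1, 0.2]
grip_width: 1.001
```

```bash
python3 tip.py wrist16; python3 go.py 457.5 -317.5 -19
```

```text
finger -1 n 491 tip tool y mm -42.3 x -45.8 tip world z 114.6
finger 1 n 502 tip tool y mm -42.6 x 47.3 tip world z 114.9
t 25.05 tcp [ 457.8 -316.8   72.3] yaw 176.5 tilt 0.04 q [ -35.   13.  -13.   65.    0. -121.] F [-0.3 -0.2 -0.5] w 1.0
turn about tool y -0.0
shift tool mm [ 0.2 91.3  0.7]
```

View pics/wrist16.png

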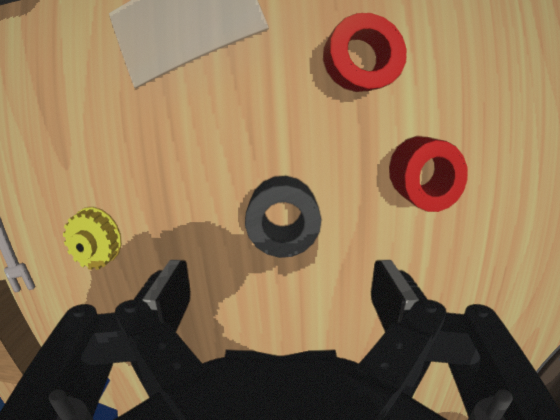

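```bash
python3 - <<'E'
from h import *
c=dict(np.load("pics/wrist16.npz")); X=fish(c,[(246,220),(321,220),(283.3,183),(283.3,257)],.036)[:,:2]*1000; print(np.round(X[:2].mean(0),1),np.round(X[2:].mean(0),1),np.hypot(*(X[1]-X[0])),np.hypot(*(X[3]-X[2])))
E
```

```text
[ 454.8 -320.3] [ 455.  -319.4] 49.66065115363577 51.87263917776903
```

The wrist view puts the ring at (455,-320), about 50–52 mm across. I'll nudge 2 mm toward it, lower and grip.

>>> jog_arm(plan=[0.0015, 0.015, 0.002, 0, 0, 0, 100, 0, 0.025, 0, 0, 0, 0, 100, 0, 0.025, 0, 0, 0, 0, 100, 0, 0.017, 0, 0, 0, 0, 100, 0, 0.009, 0, 0, 0, 0, 100, 0, 0, 0, 0, 0, 0, 100, 0, 0, 0, 0, 0, 0, 45, 0, 0, 0, 0, 0, 0, 45, 0, 0, 0, 0, 0, 0, 45, 0, 0, 0, 0, 0, 0, 45, 0, 0, 0, 0, 0, 0, 45, 0, 0, 0, 0, 0, 0, 45, 0, 0, 0, 0, 0, 0, 45])

```text
time_s: 26.35
eef_pos: [0.4568, -0.3201, -0.0166]
eef_rot: [-0.023, -0.706, 0.707, 0.021]
ft_force: [-1.9, 2.7, 5.9]
grip_width: 0.586
```

```bash
python3 tip.py wrist17; python3 go.py 592.5 146.5 55; python3 - <<'E'
import cv2
E
```

```text
finger -1 n 708 tip tool y mm -33.4 x -28.4 tip world z 16.9
finger 1 n 733 tip tool y mm -34.2 x 29.3 tip world z 17.6
t 26.4 tcp [ 456.8 -320.1  -16.6] yaw 176.4 tilt 0.13 q [ -35.   16.  -20.   54.   -0. -121.] F [-1.4  1.7  7.4] w 0.587
turn about tool y -0.0
shift tool mm [-106.6  -71.9 -474. ]
```

View pics/wrist17.png

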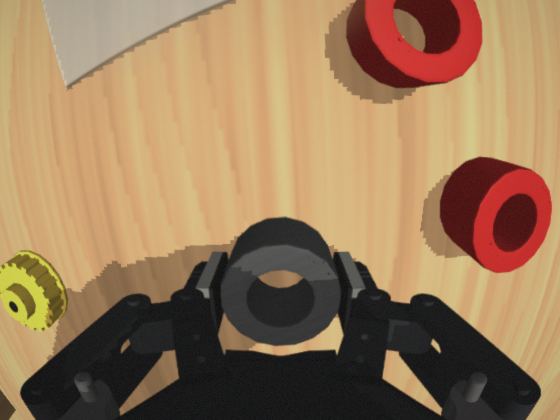

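Gripped at width 0.587. Carrying it to the large dish.

>>> jog_arm(plan=[0, -0.005, 0, 0, 0, 0, 45, 0, -0.015, 0, 0, 0, 0, 45, 0, -0.025, 0, 0, 0, 0, 45, 0, -0.027, 0, 0, 0, 0, 45, -0.0045, 0, -0.02, 0, 0, 0, 45, -0.0089, 0, -0.0395, 0, 0, 0, 45, -0.0089, 0, -0.0395, 0, 0, 0, 45, -0.0089, 0, -0.0395, 0, 0, 0, 45, -0.0089, 0, -0.0395, 0, 0, 0, 45, -0.0089, 0, -0.0395, 0, 0, 0, 45, -0.0089, 0, -0.0395, 0, 0, 0, 45, -0.0089, 0, -0.0395, 0, 0, 0, 45, -0.0089, 0, -0.0395, 0, 0, 0, 45, -0.0089, 0, -0.0395, 0, 0, 0, 45, -0.0089, 0, -0.0395, 0, 0, 0, 45, -0.0089, 0, -0.0395, 0, 0, 0, 45, -0.0044, 0, -0.0195, 0, 0, 0, 45, 0, 0, 0, 0, 0, 0, 45, 0, 0, 0, 0, 0, 0, 45, 0, 0, 0, 0, 0, 0, 45])

```text
time_s: 28.4
eef_pos: [0.5917, 0.1458, 0.0535]
eef_rot: [-0.022, -0.707, 0.707, 0.023]
ft_force: [0.1, 0.0, -4.0]
grip_width: 0.584
```

```bash
python3 tip.py wrist18; python3 go.py 592.5 146.5 -14;  python3 fitc.py wrist18 280 200 75 .009 215
```

```text
finger -1 n 723 tip tool y mm -33.6 x -28.3 tip world z 87.1
finger 1 n 751 tip tool y mm -33.7 x 29.3 tip world z 87.2
t 28.45 tcp [591.8 145.7  53.6] yaw 176.4 tilt 0.04 q [ 14.  19.  -7.  64.  -0. -73.] F [-0.7 -0.2 -4.5] w 0.588
turn about tool y -0.0
shift tool mm [-0.7 67.6 -0.9]
circle [592.  144.5] dia 79.1 150
rect [590.7 122.1  34.3  78.4  86.4]
```

View pics/wrist18.png

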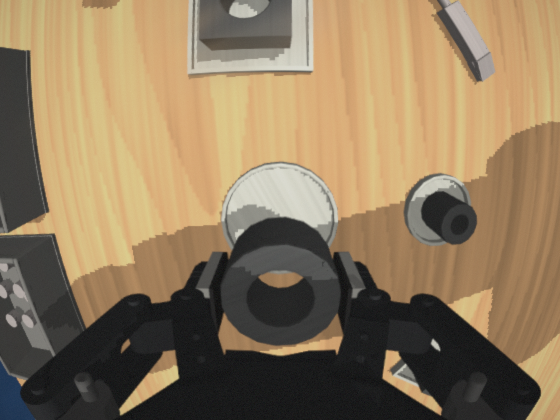

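The dish fit gives (592,144.5), and the TCP is at (591.8,145.7), so it is centred. Lowering.

>>> jog_arm(plan=[0, 0.015, 0, 0, 0, 0, 45, 0, 0.02, 0, 0, 0, 0, 45, 0, 0.015, 0, 0, 0, 0, 45, 0, 0.009, 0, 0, 0, 0, 45, 0, 0.003, 0, 0, 0, 0, 45, 0, 0.002, 0, 0, 0, 0, 45, 0, 0.001, 0, 0, 0, 0, 45, 0, 0, 0, 0, 0, 0, 45, 0, 0, 0, 0, 0, 0, 45])

```text
time_s: 29.35
eef_pos: [0.5925, 0.147, -0.0108]
eef_rot: [0.022, 0.707, -0.707, -0.022]
ft_force: [-0.8, -0.7, -4.0]
grip_width: 0.586
```

>>> jog_arm(plan=[0, 0.001, 0, 0, 0, 0, 45, 0, 0.001, 0, 0, 0, 0, 45, 0, 0, 0, 0, 0, 0, 45])

```text
time_s: 29.65
eef_pos: [0.5922, 0.147, -0.0134]
eef_rot: [0.022, 0.707, -0.707, -0.022]
ft_force: [0.1, 0.5, -4.5]
grip_width: 0.587
```

>>> jog_arm(plan=[0, 0.001, 0, 0, 0, 0, 45, 0, 0, 0, 0, 0, 0, 45])

```text
time_s: 29.85
eef_pos: [0.5922, 0.147, -0.0135]
eef_rot: [0.022, 0.707, -0.707, -0.022]
ft_force: [-3.0, -0.1, 4.2]
grip_width: 0.586
```

Contact: Fz is now +4.2 N. Releasing, lifting and moving off so the overhead cameras have a clear view.

>>> jog_arm(plan=[0, 0, 0, 0, 0, 0, 65, 0, 0, 0, 0, 0, 0, 75, 0, 0, 0, 0, 0, 0, 85, 0, 0, 0, 0, 0, 0, 95, 0, 0, 0, 0, 0, 0, 95, 0, -0.01, 0, 0, 0, 0, 100, 0, -0.02, 0, 0, 0, 0, 100, 0, -0.03, 0, 0, 0, 0, 100, 0, -0.03, 0, 0, 0, 0, 100, 0, -0.03, 0, 0, 0, 0, 100, 0.04, -0.01, 0, 0, 0, 0, 100, 0.04, 0, 0, 0, 0, 0, 100, 0.04, 0, 0, 0, 0, 0, 100, 0.04, 0, 0, 0, 0, 0, 100, 0.04, 0, 0, 0, 0, 0, 100, 0.04, 0, 0, 0, 0, 0, 100, 0.04, 0, 0, 0, 0, 0, 100, 0, 0, 0, 0, 0, 0, 100, 0, 0, 0, 0, 0, 0, 100])

```text
time_s: 31.75
eef_pos: [0.3128, 0.1646, 0.1167]
eef_rot: [0.022, 0.707, -0.706, -0.021]
ft_force: [0.5, 0.2, -0.6]
grip_width: 1.002
```

```bash
python3 go.py; python3 - <<'E'
from cell import ctrl
from h import *
for n in ("top","scene"):
    c=ctrl.read_camera(n); cv2.imwrite(f"pics/{n}9.png",c["frame"][:,:,::-1]); np.savez(f"pics/{n}9.npz",**c)
E
```

```text
t 31.75 tcp [312.8 164.6 116.7] yaw 176.5 tilt 0.16 q [ 28. -11. -31.  70.  -0. -59.] F [ 0.5  0.2 -0.6] w 1.002
```

View pics/top9.png

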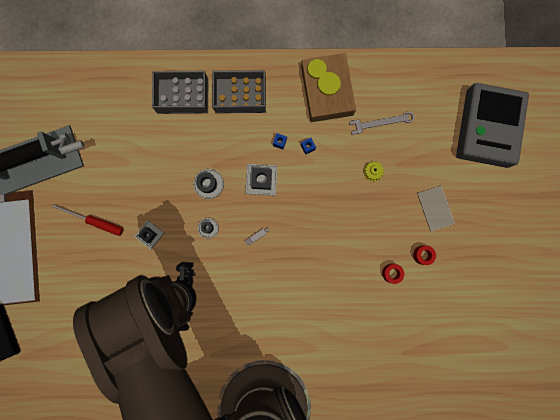

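View pics/scene9.png

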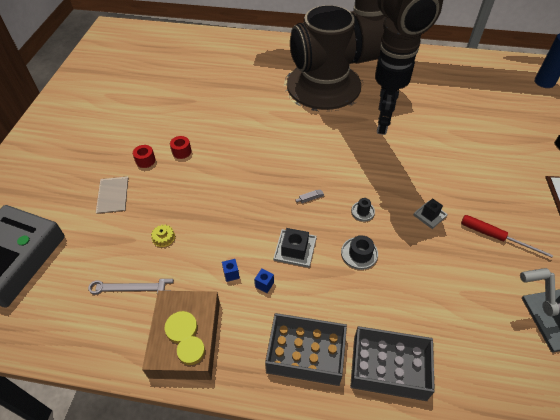

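All four spacers are in their holders, and the pulley and bolt look unmoved. I'll measure the offsets and heights, comparing each spacer's top with its holder's centre from the first pictures, same camera for both.

```bash
python3 - <<'E'
from h import *
H={"top":dict(dish_small=(471.6,145.7),dish_large=(591.8,145.3),tray_small=(455.6,303),tray_large=(602,2)),"scene":dict(dish_small=(476.3,145.5),dish_large=(596,145),tray_small=(461,302.7),tray_large=(607.4,1.5))}
B={"top":dict(pulley=(374,171),bolt=(257,235)),"scene":dict(pulley=(163,235),bolt=(310,197))}
for n in H:
    c=dict(np.load(f"pics/{n}9.npz"));c0=dict(np.load(f"pics/{n}0.npz"));P=heights(c);f=c["frame"].astype(int);mx=f.max(2)
    for k,h in H[n].items():
        h=np.array(h); d=np.hypot(P[...,0]*1000-h[0],P[...,1]*1000-h[1]); m=(d<48)&(P[...,2]>.033)&(P[...,2]<.05)&(mx<130)
        nl,L,st,ce=cv2.connectedComponentsWithStats(m.astype(np.uint8)); i=1+np.argmax(st[1:,4]); cs,_=cv2.findContours((L==i).astype(np.uint8),cv2.RETR_EXTERNAL,cv2.CHAIN_APPROX_NONE)
        X=cast(c,max(cs,key=len).reshape(-1,2),.039)[:,:2]*1000; r=cv2.minAreaRect(X.astype(np.float32))
        Q=P[L==i]; A=np.c_[Q[:,:2]-Q[:,:2].mean(0),np.ones(len(Q))]; s=np.linalg.lstsq(A,Q[:,2],rcond=None)[0]
        print(n,k,"offset mm",np.round(np.array(r[0])-h,1),"size",np.round(r[1],0),"top z mm",round(np.median(Q[:,2])*1000,1),"slope",np.round(s[:2],3))
    for k,(u,v) in B[n].items():
        w=slice(v-22,v+22),slice(u-22,u+22); a=c0["frame"][w].astype(int);b=c["frame"][w].astype(int); sh=cv2.phaseCorrelate(a.mean(2).astype(np.float32),b.mean(2).astype(np.float32)); print(n,k,"mean diff",round(abs(a-b).mean(),2),"shift px",np.round(sh[0],2))
E
```

```text
top dish_small offset mm [ 0.7 -0.7] size [26. 26.] top z mm 38.8 slope [-0.039  0.029]
top dish_large offset mm [0.1 1.1] size [51. 48.] top z mm 38.5 slope [ 0.022 -0.005]
top tray_small offset mm [-0.9 -0.8] size [32. 30.] top z mm 38.6 slope [-0.033 -0.032]
top tray_large offset mm [ 0.5 -1.5] size [52. 53.] top z mm 38.9 slope [-0.008 -0.014]
top pulley mean diff 7.65 shift px [0.5  0.51]
top bolt mean diff 7.78 shift px [0.54 0.49]
scene dish_small offset mm [ 2.  -1.1] size [30. 29.] top z mm 37.1 slope [-0.011  0.012]
scene dish_large offset mm [0.9 1.8] size [52. 51.] top z mm 37.7 slope [-0.014  0.003]
scene tray_small offset mm [-0.9 -1.5] size [31. 36.] top z mm 37.7 slope [-0.017 -0.001]
scene tray_large offset mm [-0.1 -1.3] size [52. 56.] top z mm 37.8 slope [-0.011 -0.012]
scene pulley mean diff 3.16 shift px [0.51 0.49]
scene bolt mean diff 3.22 shift px [0.47 0.5 ]
```

```bash
python3 -c "
from cell import ctrl
print(ctrl.job_done())"
```

```text
the job is handed in; nothing more can be done
None
```

All four spacers are in their matching holders, and I handed the job in at about 32 s of the 93 s allowed. Each was lowered until the wrist force showed it touching the floor, then released, and the arm finished clear of everything.

**Last checks:**

| Check | Result | Limit |
|---|---|---|
| Distance from holder centre (overhead and scene views) | at most about 2.3 mm | 15 mm |
| Height of spacer tops | 37–39 mm, where 39 mm means resting on the holder floor | underside below 5.5 mm, so top below 41.5 mm |
| Tilt of the tops (fits on only a few pixels) | about 0.05 rad at most, mostly under 0.03 | 0.08 rad |
| Pulley and latch bolt | no visible movement; the comparison gave 0.5 px, the same in every window, so I put it down to the method | 25 mm |

**Readings that disagreed:**
- **Fingertip height:** the fingertips were about 40 mm higher than the reported tool position and the tool description implied. I set all heights from the wrist camera's range readings and the contact forces instead.
- **Camera views:** the overhead and scene cameras differed by about 5 mm in x, so I averaged them and re-measured with the wrist camera before each pick, and before each placement as well.

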